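Stand the beech spatula in the crock against its blue lip

TASK

Take the beech spatula off the pine peg board and stand it, handle end down, in the deep white crock so that it leans on the side of the rim with the blue lip. Lower it in rather than dropping it: keep hold until the handle's end is near the bottom, then let go. Leave the crock standing where it is, and do not disturb the steel spoon, tagine, salt box or ramekin.

Things in the scene. Friction and masses are not known exactly. Their poses are not given: they have to be found in the camera images.
- spatula_head (a point): Blade centre of the rigid brown beech spatula (200 mm, 60 g): grip here. Blade 9 mm thick (own x), 50 wide (own y), 60 high; below it a round handle 14 mm thick, 140 long; own z points from handle to blade. This point is 170 mm from the handle's very end. At first it hangs upright, blade up, blade corners on a pair of pegs, handle between them, end 25 mm above the ledge.
- spatula_foot (a point): Centre of the rounded (7 mm radius) lower end of the spatula's handle, 163 mm from the blade's centre and 7 mm from the very end.
- crock: Deep round white crock, loose, 0.8 kg, 120 mm high, 82 mm outside, straight 72 mm bore, inner floor 8 mm above the underside. Origin: centre of underside, own z up. A blue lip 30 mm wide sticks out 17 mm from the wall along own +x, 2 mm below the rim, with a blue stripe down the outside under it and blue on the rim. The lip faces the robot, give or take 70 degrees.
- peg_board: Low fixed pine peg board, origin at the centre of its underside: panel 18 mm thick, 260 wide (own y), 178 high, on a foot 12 mm thick. Two pairs of 10 mm pegs stick out 81 mm along own -x at own y +55 and -55 mm, 160 mm up, 22 mm free within a pair, ends free: utensils (at own x -45 mm, either pair) slide off along own -x or lift up.
- spoon_head (a point): Centre of the bowl of the perforated steel spoon, a bystander of about the same size as the spatula (198 mm long, bowl 54 mm across), hanging bowl up on the other pair of pegs. Leave it there.
- tagine: Bystander: clay tagine with conical lid and steel lid ring, 206 mm across, 205 mm high, origin at the centre of its underside.
- salt_box: Bystander: white plastic salt box with orange hinged flap, 110 x 90 mm, about 90 mm high plus a small knob, origin at the centre of its underside.
- ramekin: Bystander: blue ceramic ramekin, 90 mm across, 50 mm high, origin at the centre of its underside.

How it is judged (in metres and radians):
On the way:
1. the spatula, still held, has its handle end inside the crock within about 5 cm of the inner floor (horizontal distance between spatula_foot and crock below 0.041 m and z of spatula_foot in the frame of crock below 0.06 m and contact force between the fingers and spatula above 0.5 N), for 0.05 s.
At the end, for the whole second after the job is handed in: Spatula released and at rest in the crock, handle end on the inner floor (within 30 mm of underside level), leaning 0.2-0.8 rad to the blue lip: blade centre over 22 mm to the lip side of the crock's axis, within 34 mm of the lip's line. Crock upright, within 40 mm of its start (horizontal distance between spatula_foot and crock below 0.041 m and z of spatula_foot in the frame of crock below 0.03 m and x of spatula_head in the frame of crock above 0.022 m and y of spatula_head in the frame of crock between -0.034 and 0.034 m and angle between spatula_head's own z axis and vertical between 0.2 and 0.8 rad and linear speed of spatula below 0.03 m/s and angle between crock's own z axis and vertical below 0.1 rad and distance of crock from where it was at the start of the episode below 0.04 m); the robot touches nothing.
It fails at once if the crock is tipped by more than 0.35 rad (angle between crock's own z axis and vertical above 0.35 rad).
It fails at once if the spoon is moved by more than 30 mm (distance of spoon_head from where it was at the start of the episode above 0.03 m).
It fails at once if the tagine, salt box or ramekin is moved by more than 30 mm (distance of any of tagine, salt_box, ramekin from where it was at the start of the episode above 0.03 m).
It also fails if it takes over 40 s, if anything falls off the work surface, if the arm or the gripper's body presses on something with over 40 N, if the wrist force passes 120 N, or if a joint passes its speed limit or range.

ROBOT

A 6-joint arm with a two-finger parallel gripper is mounted at the origin on the work surface. World frame = base frame: x ahead of the robot, y to its left, z up, the work surface at z = 0. Lengths are in mm, angles in rad, forces in N, time in s.
With the tool pointing down it reaches from about 350 to 975 mm from the base axis. Payload 7.1 kg.
Tool frame: the origin (TCP) lies between the finger pads; the fingertips stand 19 mm ahead of it and the grasp point (between the pads) is the TCP (ctrl.finger_overhang is the distance from the TCP to the fingertips, in mm); z points along the fingers, y is the line along which they close (so a half turn about z gives the same grasp; the last joint's range is limited). The gripper opens to 88 mm and grips with 3 to 60 N. Pads are 20 mm wide; open, the fingers measure 115 mm over their backs; the gripper's body (75 mm by 178 mm) begins 61 mm behind the grasp point.
Start: joints at [-1.259, 0.423, 1.63, -0, 1.089, -0.019], TCP at [203.017, -591.091, 209.575] pointing down, gripper open.
Joint ranges: [-3, 3], [-0.9, 2.11], [0.09, 2.58], [-1.31, 4.45], [0.11, 2.69], [-2.54, 2.54]. Speed limits (rad/s): [2.39, 2.39, 3.01, 3.14, 3.14, 3.14].

INTERFACE

Orientations are given as a rotation vector (axis times angle).
In Python, from workcell import ctrl gives the robot as it stands. The module is installed in compiled form; this text tells all that it offers.
- The arm moves only by the tool arm_command, never from a script. Its argument "rows" is one flat list of numbers, 7 for each row, row after row: the turn, a rotation vector about the tool's x, y, z scaled (see below), then the shift along the tool's x, y, z scaled (see below), then the opening, from -1 (shut) to 1 (fully open). A call has 1 to 5 rows; each row is the pose to reach, as a shift and turn from the pose commanded when the call began, along the tool's axes at that moment, turning the shorter way round; what a row does not reach only later rows make up. The controller multiplies each number of a shift by 80 mm and each number of a turn by 180 degrees. A row lasts 1/10 s, in which the tool goes at most 50 mm and 8.59 degrees, less where a joint would pass 70% of its speed; a pose out of reach is approached as far as the arm can. A call with a number of a shift or a turn outside -1 to 1 is refused whole. A call with a gripper value outside its range is refused whole. The fingers move at their own pace and stop on an object; the grip force is fixed at half the most. Time passes only in rows, so rows that repeat a pose let the fingers close. It gives the time, the measured TCP pose, the force, the opening and the grip force at its end, in the units of the state.
- ctrl.get_obs(): the state, without advancing time (a new reading comes with each control period).
- ctrl.get_image(name): name is "scene" or "side" or "wrist"; returns (picture, depth): 384x512x3 uint8, red, green, blue; 384x512 float32, mm along the optical axis (not along the pixel's ray), 0 where there is no reading.
- ctrl.camera_params(name): a dict with "camera_matrix" (3x3 intrinsics, pixels), "world_to_cam" (4x4, takes a point from world to camera coordinates); the wrist camera has in their place "tool_from_camera" (4x4, takes a point from camera to tool coordinates, whose origin is the TCP and whose axes are the flange's). Camera axes: x right, y down, z forward; pixel columns grow to the right and rows downward; lengths in mm; the calibration is good to about 2 mm. A picture is of the moment at which its call begins: read the wrist's pose just before it. camera_params takes no time and is no camera call.
- ctrl.close_job(): hands the job in; it is judged then, once.
The state is a dict: "t": time; "qpos": joint angles; "qvel": joint speeds; "joint_torque": joint torques, N m; "ee_pos": TCP position; "orientation": TCP orientation; "ft_force": force on the tool from outside, world axes, zero at the start; "moment": the same for the moment, N m; "width": finger opening in mm; "grasp_force": force on a finger pad.
Only numpy, scipy, OpenCV 4.12 (cv2) and the standard library are available. Lean on these libraries where they do the work, as an engineer would, in place of code of your own. Each camera call takes 0.05 s, during which the arm holds its last target. There are 200 camera calls.

## Working session

There is one attempt and no reset: what is moved stays moved. The work goes in short steps, Python scripts to look and compute and a tool call to move; the robot and the scene stay as the last step left them, time stands still between calls to the robot, and variables do not carry over. Pictures are saved under pics/ and viewed, at most 10 in all, crops included, and the job is handed in when it is done.

Besides the shell and the picture viewer there is one more tool, called as name(argument=value, ...) on one line, values as JSON. arm_command: Moves the arm, as the interface text tells. Shifts and turns lie within -1 to 1; 1 stands for 80 mm of shift or 180 degrees of turn. Its arguments: {"type":"object","properties":{"rows":{"type":"array","items":{"type":"number"}}},"required":["rows"]}

```bash
mkdir -p pics
cat > h.py <<'E'
import numpy as np, cv2
from scipy.spatial.transform import Rotation as R
from workcell import ctrl
def grab(n):
    o=ctrl.get_obs(); im,d=ctrl.get_image(n); p=ctrl.camera_params(n)
    K=np.array(p["camera_matrix"])
    if n=="wrist":
        T=np.eye(4);T[:3,:3]=R.from_rotvec(o["orientation"]).as_matrix();T[:3,3]=o["ee_pos"]
        C=T@np.array(p["tool_from_camera"])
    else: C=np.linalg.inv(np.array(p["world_to_cam"]))
    v,u=np.mgrid[:384,:512]
    X=np.stack([(u-K[0,2])/K[0,0]*d,(v-K[1,2])/K[1,1]*d,d],-1)@C[:3,:3].T+C[:3,3]
    X[d==0]=np.nan
    return im,d,X,K,C
def save(n,im): cv2.imwrite("pics/"+n,im[:,:,::-1])
E
python3 - <<'E'
from h import *
ims=[]
for n in("scene","side"):
    im,d,X,K,C=grab(n); np.savez(n,im=im,X=X,K=K,C=C); ims.append(im); print(n,C[:3,3].round(),C[:3,2].round(2))
    save(n+"0.png",im)
print(ctrl.get_obs())
E
```

```text
scene [1232. -491.  925.] [-0.56  0.42 -0.71]
side [-62. 774. 976.] [ 0.49 -0.59 -0.63]
{'t': 0.1, 'qpos': array([-1.25899163e+00,  4.23779257e-01,  1.63060473e+00, -1.78639679e-05,
        1.08858430e+00, -1.90112074e-02]), 'qvel': array([-0.00026896, -0.00099517, -0.0005401 , -0.00077195,  0.00011807,
        0.00097588]), 'joint_torque': array([-1.31409077e-03, -5.45616603e+01, -2.74325985e+01,  6.44627027e-02,
        1.88908051e-02, -4.70894884e-05]), 'ee_pos': array([ 202.86385141, -590.61557337,  208.87365021]), 'orientation': array([-3.09737166e+00, -5.17067234e-01,  3.39650167e-04]), 'ft_force': array([0.06666412, 0.88305454, 0.12888956]), 'moment': array([-0.03741657,  0.03935094, -0.04255014]), 'grasp_force': 0.0, 'width': 87.90493139936008}
```

View pics/scene0.png

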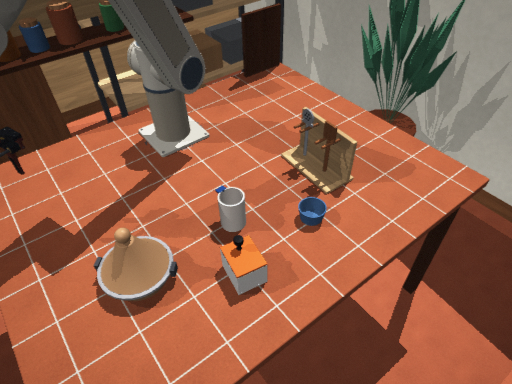

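View pics/side0.png

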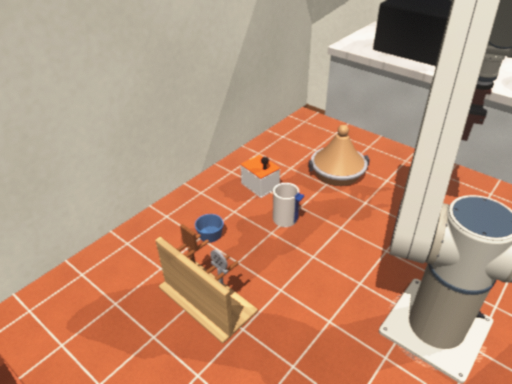

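The scene view shows the board at about (322,160), the brown spatula at (330,135), the spoon at (306,120), the crock at (231,210) with its lip at (221,188), the ramekin at (312,211), the salt box at (244,265) and the tagine at (137,265). In the side view the spatula blade is at (190,237), the spoon at (218,260), and the crock at (286,203) with its lip at (298,201).

Run:
```python
from h import *
def sv(n,im,u,v,s,name):
    c=im[v-s:v+s,u-s:u+s]; return cv2.resize(c,(400,400),interpolation=cv2.INTER_NEAREST)
for n in("scene","side"):
    z=np.load(n+".npz"); im,X=z["im"],z["X"]; hsv=cv2.cvtColor(im,cv2.COLOR_RGB2HSV)
    H,S,V=[hsv[...,i].astype(int) for i in range(3)]
    blue=(H>100)&(H<130)&(S>130)&(V>60)&(X[...,0]>250)&(X[...,0]<1000)&(abs(X[...,1])<500)&(X[...,2]>5)
    k,l,st,c=cv2.connectedComponentsWithStats(blue.astype(np.uint8))
    for i in range(1,k):
        if st[i,4]>8: P=X[l==i]; print(n,"blue",st[i],c[i].round(),np.nanmedian(P,0).round(),np.nanmin(P,0).round(),np.nanmax(P,0).round())
    v,u=np.mgrid[:384,:512]
    r=(215,180,250,235) if n=="scene" else (268,178,305,230)
    box=(u>r[0])&(u<r[2])&(v>r[1])&(v<r[3])
    m=box&(X[...,2]>112)&(X[...,2]<126)&(S<90)
    P=X[m]; (x,y),rad=cv2.minEnclosingCircle(P[:,:2].astype(np.float32)); print(n,"crock rim",len(P),x,y,rad,P[:,2].max())
    # spatula
    reg=(u>285)&(u<365)&(v>95)&(v<195) if n=="scene" else (u>155)&(u<260)&(v>215)&(v<335)
    br=reg&(X[...,2]>60)&(X[...,2]<260)
    up=br&(X[...,2]>182)
    k,l,st,c=cv2.connectedComponentsWithStats(up.astype(np.uint8))
    for i in range(1,k):
        if st[i,4]>8: P=X[l==i]; print(n,"up",st[i],im[l==i].mean(0).round(),np.nanmedian(P,0).round(),P.min(0).round(),P.max(0).round())
        if st[i,4]>40:
            w,V2=np.linalg.eigh(np.cov(P[:,:2].T)); print(V2[:,1],np.sqrt(w))
    pine=br&(X[...,2]>168)&(X[...,2]<184)
    P=X[pine];print(len(P),P.min(0).round(),P.max(0).round())
a,b=np.load("scene.npz")["im"],np.load("side.npz")["im"]
save("crop.png",np.hstack([sv(0,a,322,150,50,0),sv(0,b,210,275,65,0)]))
```

```text
scene blue [216 186   9   6  36] [220. 189.] [499. -89. 119.] [ 489. -104.  115.] [510. -77. 122.]
scene blue [299 197  27  28 498] [312. 210.] [682. 138.  30.] [644.  81.   5.] [731. 171.  53.]
scene crock rim 172 537.7529907226562 -84.75072479248047 50.15757751464844 123.13771049965999
scene up [302 109  12  14 117] [81. 79. 80.] [462. 300. 202.] [432. 295. 182.] [488. 306. 224.]
[-0.99984666  0.01751168] [ 2.10184242 15.2385415 ]
scene up [323 120  14  20 172] [76. 47. 29.] [573. 293. 207.] [543. 288. 182.] [597. 305. 229.]
[-0.99956872  0.0293663 ] [ 2.62606966 16.01526797]
315 [386. 281. 168.] [647. 358. 184.]
side blue [296 195   7   5  26] [299. 197.] [500. -84. 118.] [492. -94. 116.] [506. -73. 122.]
side crock rim 174 538.6925048828125 -82.48876953125 49.4658203125 124.53704983582543
side up [179 224  18  23 226] [129.  75.  46.] [569. 303. 211.] [546. 294. 182.] [599. 307. 229.]
[-0.99995497  0.00948949] [ 2.74622913 16.08138069]
side up [210 249  17  20 188] [131. 119. 115.] [459. 307. 205.] [435. 301. 183.] [489. 310. 225.]
[-0.99963738  0.0269278 ] [ 1.76281195 14.76037168]
884 [389. 259. 168.] [650. 363. 184.]
```

View pics/crop.png

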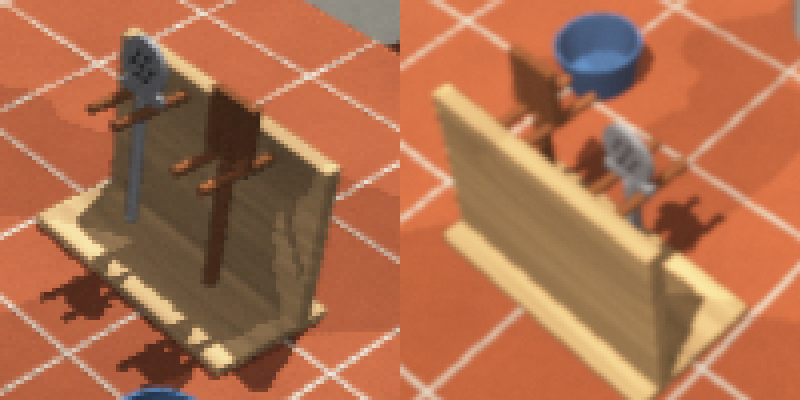

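The left crop shows the brown spatula at about (230,130), blade facing the camera and leaning on its pegs, with the spoon left of it. The blade is about 50 mm wide along world x and thin along y, at about (571,299), and the pegs point to -y. I'll grip it from above with the tool squared to the world, so I turn and lift first.

arm_command(rows=[0, 0, 0.105, 0.9, -1, -1, 0, 0, 0, 0.105, 0.9, -1, -1, 0, 0, 0, 0.105, 0.9, -1, -1, 0, 0, 0, 0.105, 0.9, -1, -1, 0])

```text
t: 0.5
ee_pos: [246.7, -490.8, 292.4]
orientation: [3.138, 0.004, 0.003]
ft_force: [1.2, 0.1, 1.4]
width: 59.3
grasp_force: 0.0
```

Run:
```python
from h import *
from scipy.optimize import least_squares
for n in("scene","side"):
    z=np.load(n+".npz"); im,X=z["im"],z["X"]
    v,u=np.mgrid[:384,:512]
    r=(215,180,250,235) if n=="scene" else (268,178,305,230)
    m=(u>r[0])&(u<r[2])&(v>r[1])&(v<r[3])&(X[...,2]>40)&(X[...,2]<100)
    P=X[m]; P=P[np.hypot(*(P[:,:2]-[546,-83]).T)<50]
    # outer wall seen from outside
    P=P[(P[:,:2]-[546,-83])@(z["C"][:2,3]-[546,-83])>0]
    f=least_squares(lambda p:np.hypot(P[:,0]-p[0],P[:,1]-p[1])-41,[546,-83],loss="soft_l1"); print(n,len(P),f.x.round(1),np.abs(f.fun).mean())
o=ctrl.get_obs();print(o["t"],o["ee_pos"],R.from_rotvec(o["orientation"]).as_matrix().round(3),o["qpos"].round(2))
```

```text
scene 339 [545.1 -83.4] 0.9150165865851545
side 357 [548.1 -82.5] 1.3773524120710319
0.5 [ 246.6597859  -490.78727348  292.40848382] [[ 1.     0.003  0.002]
 [ 0.003 -1.    -0.003]
 [ 0.002  0.003 -1.   ]] [-1.13  0.22  1.72  0.    1.2   0.44]
```

arm_command(rows=[0, 0, 0, 1, -1, 0, 0, 0, 0, 0, 1, -1, 0, 0, 0, 0, 0, 1, -1, 0, 0])

```text
t: 0.8
ee_pos: [326.6, -409.7, 288.6]
orientation: [-3.14, -0.006, 0.001]
ft_force: [-0.7, -0.4, 1.1]
width: 44.2
grasp_force: 0.0
```

arm_command(rows=[0, 0, 0, 1, -1, 0, 0, 0, 0, 0, 1, -1, 0, 0, 0, 0, 0, 1, -1, 0, 0])

```text
t: 1.1
ee_pos: [406.8, -330.1, 288.8]
orientation: [-3.141, -0.007, 0.001]
ft_force: [-0.3, -0.8, 0.3]
width: 44.3
grasp_force: 0.0
```

arm_command(rows=[0, 0, 0, 1, -1, 0, 0, 0, 0, 0, 1, -1, 0, 0, 0, 0, 0, 1, -1, 0, 0])

```text
t: 1.4
ee_pos: [486.9, -250.4, 288.9]
orientation: [-3.141, -0.006, 0.0]
ft_force: [-0.4, -0.3, 0.3]
width: 44.2
grasp_force: 0.0
```

arm_command(rows=[0, 0, 0, 1, -1, 0, 0, 0, 0, 0, 1, -1, 0, 0, 0, 0, 0, 1, -1, 0, 0])

```text
t: 1.7
ee_pos: [566.8, -170.6, 288.8]
orientation: [-3.141, -0.006, 0.0]
ft_force: [-0.4, -0.9, 0.3]
width: 44.1
grasp_force: 0.0
```

arm_command(rows=[0, 0, 0, 0, -1, -0.2, 0, 0, 0, 0, 0, -1, -0.2, 0])

```text
t: 1.9
ee_pos: [564.3, -91.7, 304.9]
orientation: [3.141, 0.001, -0.003]
ft_force: [0.2, -0.7, -0.0]
width: 44.1
grasp_force: 0.0
```

arm_command(rows=[0, 0, 0, 0, -1, 0, 0, 0, 0, 0, 0, -1, 0, 0])

```text
t: 2.1
ee_pos: [564.2, -11.4, 305.3]
orientation: [3.141, 0.002, -0.001]
ft_force: [-0.7, 0.0, 0.2]
width: 44.1
grasp_force: 0.0
```

arm_command(rows=[0, 0, 0, 0, -1, 0, 0, 0, 0, 0, 0, -1, 0, 0])

```text
t: 2.3
ee_pos: [564.2, 68.7, 305.1]
orientation: [3.141, 0.002, -0.001]
ft_force: [1.0, -0.1, 0.6]
width: 44.1
grasp_force: 0.0
```

arm_command(rows=[0, 0, 0, 0, -1, 0, 0, 0, 0, 0, 0, -1, 0, 0])

```text
t: 2.5
ee_pos: [564.5, 148.7, 305.1]
orientation: [3.141, 0.002, -0.001]
ft_force: [0.6, -0.6, -0.1]
width: 44.0
grasp_force: 0.0
```

arm_command(rows=[0, 0, 0, 0, -0.9, 0, 0, 0, 0, 0, 0, -0.9, 0, 0, 0, 0, 0, 0, -0.9, 0, 0])

```text
t: 2.8
ee_pos: [564.7, 220.9, 304.8]
orientation: [3.141, 0.006, -0.001]
ft_force: [0.2, -0.7, 0.4]
width: 43.9
grasp_force: 0.0
```

Run:
```python
from h import *
im,d,X,K,C=grab("wrist"); save("w1.png",im)
hsv=cv2.cvtColor(im,cv2.COLOR_RGB2HSV)
up=(X[...,2]>195)&(X[...,2]<250)&(X[...,1]>270)&(X[...,1]<330)
k,l,st,c=cv2.connectedComponentsWithStats(up.astype(np.uint8))
for i in range(1,k):
    if st[i,4]>20: P=X[l==i]; print(st[i],im[l==i].mean(0).round(),np.median(P,0).round(1),np.percentile(P,2,0).round(1),np.percentile(P,98,0).round(1))
pn=(X[...,2]>165)&(X[...,2]<195)&(X[...,1]>325)
P=X[pn]
if len(P): print(len(P),np.percentile(P,[1,50,99],axis=0).round())
o=ctrl.get_obs(); print(o["ee_pos"],C[:3,3].round())
```

```text
[ 155  155   22   67 1233] [127.  75.  40.] [572.1 295.6 223.8] [545.6 293.1 196.4] [594.5 303.2 225.9]
[164 265  13  27 235] [103.  98.  94.] [480.4 302.2 208.7] [472.5 299.9 195.6] [486.7 306.1 219.1]
4433 [[446. 331. 165.]
 [559. 342. 177.]
 [645. 356. 179.]]
[564.62989571 219.49924951 304.80743581] [648. 222. 480.]
```

View pics/w1.png

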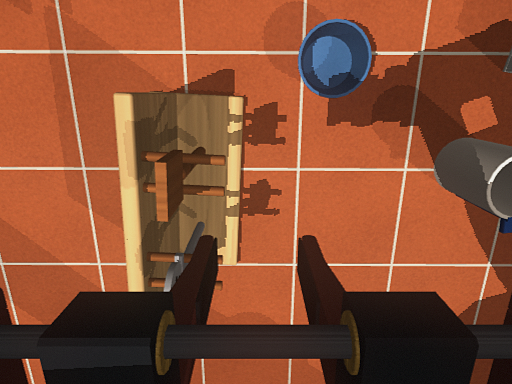

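The wrist view shows the blade edge-on at about (168,190) above its pegs, the spoon at (185,260) and the panel's top edge at x≈128. The blade centre is about (571,298.5,197), which agrees with the first measurement. I'll narrow the opening to about 26 mm to keep the fingers off the panel, then go over and down.

arm_command(rows=[0, 0, 0, 0.08, -0.97, 0, -0.4, 0, 0, 0, 0.08, -0.97, 0, -0.4, 0, 0, 0, 0.08, -0.97, 0, -0.4, 0, 0, 0, 0.08, -0.97, 0, -0.4])

```text
t: 3.25
ee_pos: [571.1, 295.8, 305.0]
orientation: [3.14, 0.001, -0.001]
ft_force: [0.3, -0.3, -0.3]
width: 26.9
grasp_force: 0.0
```

arm_command(rows=[0, 0, 0, 0, 0, 0.5, -0.4, 0, 0, 0, 0, 0, 0.6, -0.4, 0, 0, 0, 0, 0, 0.6, -0.4])

```text
t: 3.55
ee_pos: [570.0, 295.5, 256.0]
orientation: [3.139, -0.001, -0.006]
ft_force: [-0.1, -0.4, -0.3]
width: 26.4
grasp_force: 0.0
```

Run:
```python
from h import *
im,d,X,K,C=grab("wrist"); save("w2.png",im)
o=ctrl.get_obs(); print(o["ee_pos"],o["width"])
```

```text
[570.86426841 296.33592037 257.62996047] 26.109275531486684
```

View pics/w2.png

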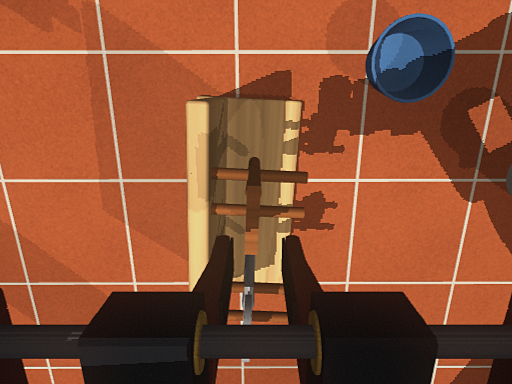

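The blade at (253,215) lies between the fingertips at (228,240) and (288,240), about 1–2 mm to the +y side, so I'll shift slightly, descend and grip.

arm_command(rows=[0, 0, 0, 0, -0.02, 0.4, -0.4, 0, 0, 0, 0, -0.02, 0.7, -0.4, 0, 0, 0, 0, -0.02, 0.7, -0.4, 0, 0, 0, 0, -0.02, 0.7, -0.4])

```text
t: 4.0
ee_pos: [571.6, 299.4, 203.1]
orientation: [-3.141, -0.001, -0.002]
ft_force: [0.4, 0.2, 0.3]
width: 26.3
grasp_force: 0.0
```

arm_command(rows=[0, 0, 0, 0, 0, 0, -1, 0, 0, 0, 0, 0, 0, -1, 0, 0, 0, 0, 0, 0, -1, 0, 0, 0, 0, 0, 0, -1, 0, 0, 0, 0, 0, 0, -1])

```text
t: 4.5
ee_pos: [571.6, 299.8, 203.1]
orientation: [-3.141, -0.002, -0.003]
ft_force: [-0.4, -1.0, 5.9]
width: 8.6
grasp_force: 30.0
```

arm_command(rows=[0, 0, 0, 0, 0, -0.3, -1, 0, 0, 0, 0, 0, -0.6, -1, 0, 0, 0, 0, 0, -1, -1])

```text
t: 4.8
ee_pos: [569.9, 299.0, 281.1]
orientation: [3.14, 0.002, -0.004]
ft_force: [0.1, 0.3, -1.0]
width: 8.7
grasp_force: 30.0
```

arm_command(rows=[0, 0, 0, 0, 0, -0.3, -1, 0, 0, 0, 0, 0, -0.6, -1, 0, 0, 0, 0, 0, -1, -1, 0, 0, 0, 0, 0, -1, -1])

```text
t: 5.2
ee_pos: [572.5, 300.4, 366.6]
orientation: [-3.138, -0.002, -0.011]
ft_force: [1.2, 0.2, -0.9]
width: 8.6
grasp_force: 30.0
```

arm_command(rows=[0, 0, 0, 0, 0, -0.2, -1, 0, 0, 0, 0, 0, -0.3, -1, 0, 0, 0, 0, 0, -0.3, -1])

```text
t: 5.5
ee_pos: [571.1, 299.6, 386.1]
orientation: [-3.141, -0.002, -0.002]
ft_force: [-0.4, -0.5, -1.5]
width: 8.7
grasp_force: 30.0
```

Run:
```python
from h import *
a=grab("scene")[0]; b,_,X,_,_=grab("side")
o=ctrl.get_obs(); print(o["ee_pos"],o["orientation"],o["qpos"],o["grasp_force"])
save("lift.png",np.hstack([cv2.resize(a[60:220,240:400],(400,400)),cv2.resize(b[150:350,100:300],(400,400))]))
```

```text
[570.52612438 299.35329079 384.648406  ] [ 3.14117158e+00  1.49463501e-03 -1.47661567e-03] [4.64715854e-01 3.14151820e-01 1.38843643e+00 4.54586134e-05
 1.44003329e+00 2.03455459e+00] 29.965413808822632
```

View pics/lift.png

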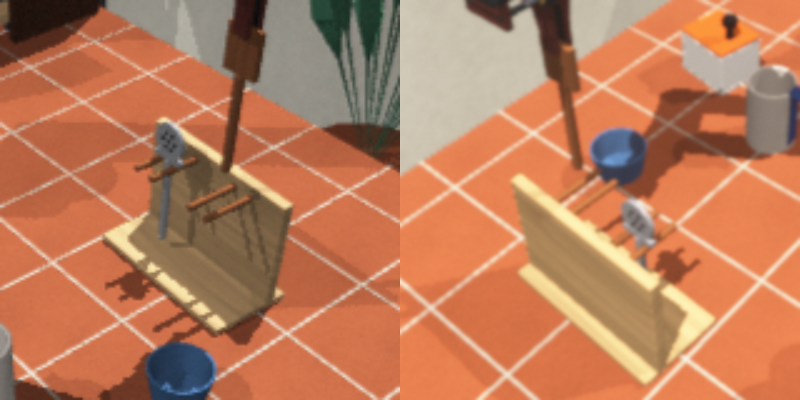

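The spatula hangs straight in the gripper, clear of the pegs, with its handle end at about (228,170) in the left crop; the spoon is undisturbed. Next I carry it over to the crock.

arm_command(rows=[0, 0, 0, 0, 0.3, 0, -1, 0, 0, 0, 0, 0.6, 0, -1, 0, 0, 0, 0, 0.96, 0, -1])

```text
t: 5.9
ee_pos: [570.3, 222.2, 384.1]
orientation: [3.141, 0.003, -0.003]
ft_force: [-0.2, -0.1, -1.7]
width: 8.5
grasp_force: 30.0
```

arm_command(rows=[0, 0, 0, -0.3, 0.35, 0, -1, 0, 0, 0, -0.6, 0.7, 0, -1, 0, 0, 0, -0.8, 0.96, 0, -1])

```text
t: 6.2
ee_pos: [505.1, 144.2, 384.3]
orientation: [3.141, 0.001, -0.003]
ft_force: [-0.2, -1.3, -0.2]
width: 8.8
grasp_force: 30.0
```

arm_command(rows=[0, 0, 0, -0.3, 0.35, 0, -1, 0, 0, 0, -0.6, 0.7, 0, -1, 0, 0, 0, -0.8, 0.96, 0, -1])

```text
t: 6.5
ee_pos: [441.0, 67.7, 384.5]
orientation: [3.141, 0.001, -0.003]
ft_force: [0.1, 0.5, -1.3]
width: 8.8
grasp_force: 30.0
```

arm_command(rows=[0, 0, 0, 0, 0.35, 0, -1, 0, 0, 0, 0, 0.7, 0, -1, 0, 0, 0, 0, 0.96, 0, -1])

```text
t: 6.8
ee_pos: [442.3, -9.1, 384.8]
orientation: [3.141, 0.001, -0.002]
ft_force: [0.3, -0.5, -0.8]
width: 9.0
grasp_force: 30.0
```

arm_command(rows=[0, 0, 0, 0, 0.35, 0, -1, 0, 0, 0, 0, 0.7, 0, -1, 0, 0, 0, 0, 0.9, 0, -1, 0, 0, 0, 0, 0.96, 0, -1, 0, 0, 0, 0, 0.96, 0, -1])

```text
t: 7.3
ee_pos: [442.8, -84.8, 384.9]
orientation: [-3.141, 0.001, 0.002]
ft_force: [0.3, 1.1, -1.0]
width: 8.5
grasp_force: 30.0
```

arm_command(rows=[0, 0.03, 0, 0, 0, 0.15, -1, 0, 0.06, 0, 0, 0, 0.3, -1, 0, 0.09, 0, 0, 0, 0.45, -1, 0, 0.127, 0, 0, 0, 0.6, -1, 0, 0.127, 0, 0, 0, 0.6, -1])

```text
t: 7.8
ee_pos: [438.8, -82.8, 333.9]
orientation: [-3.078, -0.001, -0.614]
ft_force: [-1.5, 0.2, -0.7]
width: 9.1
grasp_force: 30.0
```

Run:
```python
from h import *
r={}
for n in("scene","side"):
    im,d,X,K,C=grab(n); r[n]=(im,X,K,C)
o=ctrl.get_obs(); M=R.from_rotvec(o["orientation"]).as_matrix(); print(o["t"],o["ee_pos"].round(1),M.round(3).tolist(),o["qpos"].round(2))
for L in(162,169): print("foot pred",L,(o["ee_pos"]+L*M[:,2]).round(1))
p=o["ee_pos"]+169*M[:,2]
for n,(im,X,K,C) in r.items():
    hsv=cv2.cvtColor(im,cv2.COLOR_RGB2HSV); q=np.linalg.norm(X-p,axis=-1); rel=X-o["ee_pos"]; t=rel@M[:,2]; rad=np.linalg.norm(rel-t[...,None]*M[:,2],axis=-1)
    m=(t>50)&(t<190)&(rad<20)&(X[...,2]>126); P=X[m]; tt=t[m]; e=P[tt>tt.max()-12]
    print(n,m.sum(),"end along axis",tt.max().round(1),"tip pts mean",e.mean(0).round(1),"offset",(e.mean(0)-o["ee_pos"]-tt[tt>tt.max()-12].mean()*M[:,2]).round(1))
save("pre.png",np.hstack([cv2.resize(r["scene"][0][110:270,150:310],(400,400)),cv2.resize(r["side"][0][110:270,210:370],(400,400))]))
```

```text
7.9 [443.  -84.2 338.1] [[0.922, 0.001, 0.387], [0.001, -1.0, 0.001], [0.387, -0.0, -0.922]] [-0.3  -0.19  2.09  0.15  0.87  1.2 ]
foot pred 162 [505.7 -84.  188.7]
foot pred 169 [508.4 -84.  182.2]
scene 203 end along axis 179.6 tip pts mean [506.2 -88.  177. ] offset [-3.7 -4.  -1.6]
side 144 end along axis 175.5 tip pts mean [504.9 -80.2 182. ] offset [-3.1  3.8 -1.3]
```

View pics/pre.png

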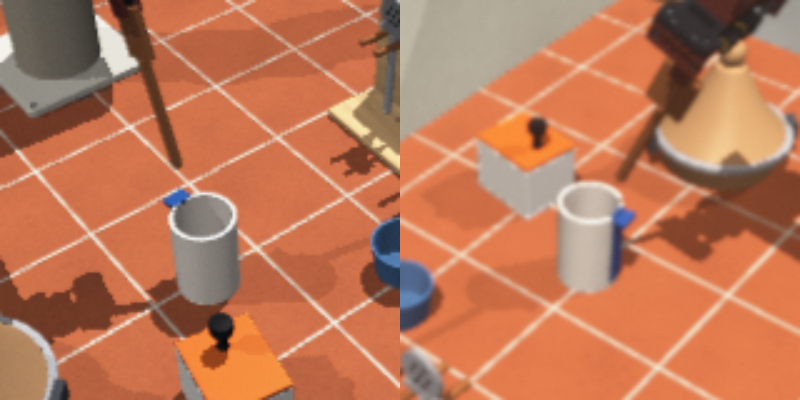

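The left crop shows the handle end at (178,165) just above and behind the rim, pointing into the bore, with the lip at (176,198). The measured end is 177 mm along the tool axis with the foot at about (506,-84,181), as planned. I'll lower it along its own axis.

arm_command(rows=[0, 0, 0, 0, 0, 0.2, -1, 0, 0, 0, 0, 0, 0.4, -1, 0, 0, 0, 0, 0, 0.6, -1, 0, 0, 0, 0, 0, 0.8, -1, 0, 0, 0, 0, 0, 1, -1])

```text
t: 8.4
ee_pos: [476.9, -84.5, 264.8]
orientation: [-3.079, -0.003, -0.623]
ft_force: [0.0, 0.0, -1.4]
width: 8.6
grasp_force: 30.0
```

arm_command(rows=[0, 0, 0, -0.01, 0, 0.15, -1, 0, 0, 0, -0.02, 0, 0.3, -1, 0, 0, 0, -0.04, 0, 0.45, -1, 0, 0, 0, -0.05, 0, 0.55, -1, 0, 0, 0, -0.05, 0, 0.6, -1])

```text
t: 8.9
ee_pos: [490.7, -84.4, 218.0]
orientation: [-3.079, -0.003, -0.621]
ft_force: [-0.1, 0.3, -0.9]
width: 8.7
grasp_force: 30.0
```

arm_command(rows=[0, 0, 0, 0, 0, 0.1, -1, 0, 0, 0, 0, 0, 0.2, -1, 0, 0, 0, 0, 0, 0.3, -1, 0, 0, 0, 0, 0, 0.3, -1, 0, 0, 0, 0, 0, 0.3, -1])

```text
t: 9.4
ee_pos: [498.4, -84.6, 195.7]
orientation: [-3.079, -0.001, -0.622]
ft_force: [-0.0, -0.7, -1.2]
width: 8.8
grasp_force: 30.0
```

Run:
```python
from h import *
ims=[]
for n,(a,b) in(("scene",(110,150)),("side",(110,210))):
    ims.append(cv2.resize(grab(n)[0][a:a+160,b:b+160],(400,400)))
o=ctrl.get_obs(); M=R.from_rotvec(o["orientation"]).as_matrix(); print(o["ee_pos"].round(1),M[:,2].round(3),o["ft_force"],"foot",(o["ee_pos"]+170*M[:,2]).round(1))
save("in.png",np.hstack(ims))
```

```text
[498.6 -84.7 196.2] [ 0.389  0.    -0.921] [ 0.0398076  -0.01907905 -0.17816987] foot [564.6 -84.6  39.5]
```

View pics/in.png

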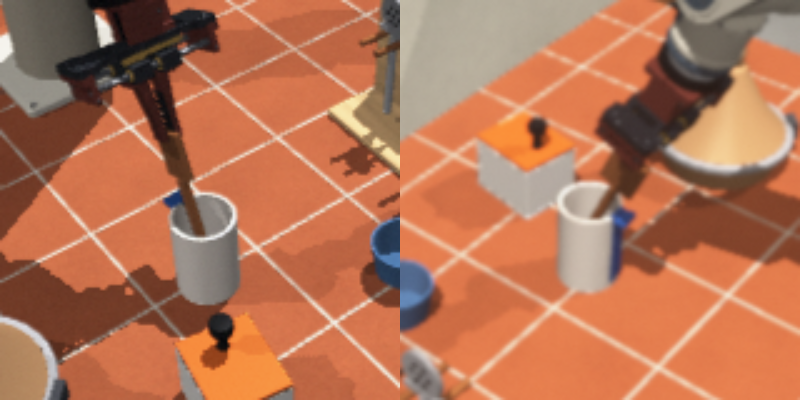

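The handle is in the bore, with no contact force and the crock unmoved (lip at (176,200) in the left crop); the foot is at about z 39. I'll lower it the rest of the way gently.

arm_command(rows=[0, 0, 0, 0, 0, 0.06, -1, 0, 0, 0, 0, 0, 0.12, -1, 0, 0, 0, 0, 0, 0.18, -1, 0, 0, 0, 0, 0, 0.24, -1, 0, 0, 0, 0, 0, 0.24, -1])

```text
t: 10.0
ee_pos: [505.8, -84.5, 177.4]
orientation: [-3.079, -0.001, -0.621]
ft_force: [-0.2, 0.2, -0.9]
width: 8.5
grasp_force: 30.0
```

arm_command(rows=[0, 0, 0, 0, 0, 0.02, -1, 0, 0, 0, 0, 0, 0.04, -1, 0, 0, 0, 0, 0, 0.04, -1])

```text
t: 10.3
ee_pos: [507.2, -84.6, 175.2]
orientation: [-3.079, -0.001, -0.622]
ft_force: [-0.6, 1.1, -1.3]
width: 8.5
grasp_force: 30.0
```

arm_command(rows=[0, 0, 0, 0, 0, 0, -0.7, 0, 0, 0, 0, 0, 0, -0.6, 0, 0, 0, 0, 0, 0, -0.5, 0, 0, 0, 0, 0, 0, -0.4, 0, 0, 0, 0, 0, 0, -0.4])

```text
t: 10.8
ee_pos: [507.3, -84.6, 175.4]
orientation: [-3.079, -0.001, -0.623]
ft_force: [0.4, 0.6, 1.2]
width: 26.3
grasp_force: 0.0
```

Run:
```python
from h import *
ims=[]
for n,(a,b) in(("scene",(110,150)),("side",(110,210))):
    ims.append(cv2.resize(grab(n)[0][a:a+160,b:b+160],(400,400)))
print(ctrl.get_obs())
save("rel.png",np.hstack(ims))
```

```text
{'t': 10.9, 'qpos': array([-0.24878775,  0.17504796,  2.16902353,  0.23759649,  0.42016517,
        1.12238297]), 'qvel': array([ 0.00012225,  0.00062206, -0.0019927 , -0.00072726, -0.00010983,
       -0.00054911]), 'joint_torque': array([ 5.84206318e-04, -3.34243047e+01, -2.19403070e+01,  2.90851230e-01,
       -1.42391536e+00,  5.82238208e-03]), 'ee_pos': array([507.22729803, -84.61295402, 175.34979073]), 'orientation': array([-3.07909734e+00, -1.41486885e-03, -6.22597111e-01]), 'ft_force': array([-0.05620347,  0.78828441, -0.38422569]), 'moment': array([ 0.00727606,  0.14579993, -0.07465485]), 'grasp_force': 0.0, 'width': 26.296242644020857}
```

View pics/rel.png

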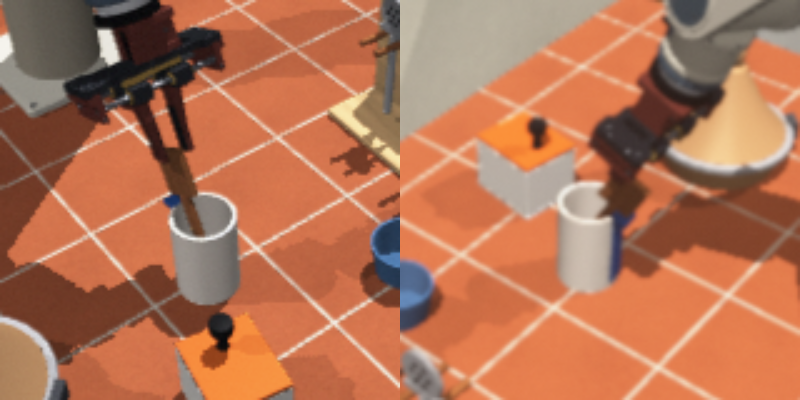

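The spatula is released and rests on the lip side of the rim, blade at about (180,175) in the left crop, between the open fingers. I'll open a little more and back out along the axis.

arm_command(rows=[0, 0, 0, 0, 0, 0, 0, 0, 0, 0, 0, 0, 0, 0, 0, 0, 0, 0, 0, -0.3, 0, 0, 0, 0, 0, 0, -0.6, 0, 0, 0, 0, 0, 0, -1, 0])

```text
t: 11.4
ee_pos: [475.2, -84.5, 248.8]
orientation: [-3.079, -0.001, -0.619]
ft_force: [0.9, 0.2, 1.2]
width: 43.5
grasp_force: 0.0
```

arm_command(rows=[0, 0, 0, 0, 0, -0.4, 0, 0, 0, 0, 0, 0, -0.8, 0, 0, 0, 0, 0, 0, -1, 0, 0, 0, 0, 0, 0, -1, 0, 0, 0, 0, 0, 0, -1, 0])

```text
t: 11.9
ee_pos: [445.0, -84.7, 322.4]
orientation: [-3.079, -0.001, -0.623]
ft_force: [-0.0, 0.3, 0.5]
width: 43.9
grasp_force: 0.0
```

Run:
```python
from h import *
ims=[]
for n,(a,b),r in(("scene",(110,150),(215,180,250,235)),("side",(110,210),(268,178,305,230))):
    im,d,X,K,C=grab(n)
    ims.append(cv2.resize(im[a:a+160,b:b+160],(400,400)))
    hsv=cv2.cvtColor(im,cv2.COLOR_RGB2HSV).astype(int)
    m=(X[...,2]>128)&(X[...,2]<210)&(abs(X[...,0]-505)<60)&(abs(X[...,1]+84)<50)&(hsv[...,1]>80)
    P=X[m]; w,V=np.linalg.eigh(np.cov(P.T)); a=V[:,2]*np.sign(V[2,2])
    print(n,len(P),P.mean(0).round(1),P.min(0).round(),P.max(0).round(),"axis",a.round(2),"lean",np.arccos(a[2]).round(2))
    rim=(X[...,2]>112)&(X[...,2]<126)&(hsv[...,1]<90)&(np.hypot(X[...,0]-546,X[...,1]+83)<70)
    print("rim",cv2.minEnclosingCircle(X[rim][:,:2].astype(np.float32)))
print(ctrl.get_obs()["ee_pos"],ctrl.get_obs()["t"])
save("fin.png",np.hstack(ims))
```

```text
scene 222 [502.2 -87.9 162.9] [466. -94. 128.] [533. -77. 196.] axis [-0.61  0.    0.79] lean 0.66
rim ((537.5926513671875, -87.32881927490234), 50.75528335571289)
side 243 [497.2 -79.8 164.4] [464. -93. 128.] [529. -71. 198.] axis [-0.46 -0.02  0.89] lean 0.48
rim ((538.912353515625, -84.99346160888672), 50.28944396972656)
[444.67835878 -84.48583186 321.4035402 ] 12.0
```

View pics/fin.png

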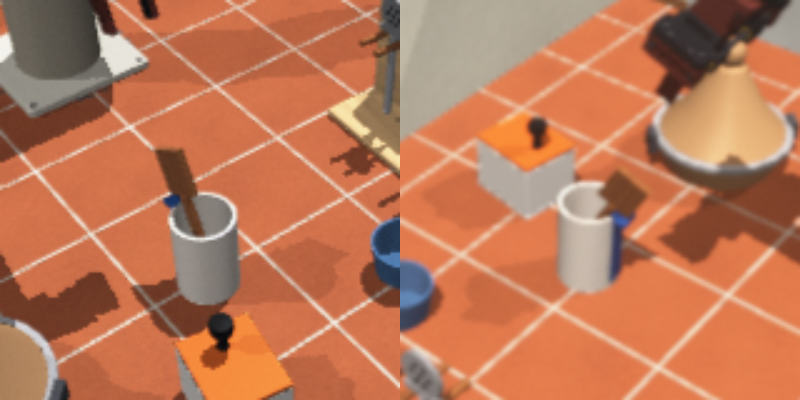

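The spatula leans about 0.5 rad to the blue lip, blade at about (178,172) in the left crop. Its head is about 45 mm to the lip side, the crock is unmoved and the gripper is clear.

```bash
python3 -c "
from workcell import ctrl
print(ctrl.close_job())"
```

```text
the job is handed in; nothing more can be done
None
```

The spatula stands handle end down in the crock, leaning about 0.5 rad on the blue-lip side, and the job is handed in; no verdict came back, but my last pictures showed the crock in place and nothing else visibly disturbed.

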